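Dress the florist's display board

ROBOT

A 6-joint arm with a two-finger parallel gripper is mounted at the origin on the work surface. World frame = base frame: x ahead of the robot, y to its left, z up, the work surface at z = 0. Lengths are in m, angles in rad, forces in N, time in s.
With the tool pointing down it reaches from about 0.35 to 0.975 m from the base axis. Payload 4.9 kg.
Tool frame: the origin (TCP) lies on the centre line of the jaws, within the pads' length; the fingertips stand 8 mm ahead of it and the grasp point (between the pads) lies 11 mm behind it; z points along the fingers, y is the line along which they close (so a half turn about z gives the same grasp; the last joint's range is limited). The gripper opens to 85 mm and grips with 20 to 120 N. Pads are 22 mm wide; open, the fingers measure 114 mm over their backs; the gripper's body (76 mm by 85 mm) begins 54 mm behind the grasp point. The pads swing forward as they close: fully open they stand 13 mm farther back than shut.
Start: joints at [-1.304, 0.053, 1.613, -0, 1.476, -0.119], TCP at [0.235, -0.579, 0.239] pointing down, gripper open.
Joint ranges: [-3.01, 3.01], [-1.01, 2.22], [0.06, 2.58], [-1.02, 4.17], [0.09, 2.62], [-3.14, 3.14]. Speed limits (rad/s): [2.57, 2.57, 3.14, 3.14, 3.14, 3.14].

INTERFACE

Orientations are given as a unit quaternion [w, x, y, z].
In Python, from station import bot, read_camera, camera_info gives the robot as it stands.
- The arm moves only by the tool send_rows, never from a script. Its argument "targets" is one flat list of numbers, 7 for each row, row after row: the finger opening in cm, from 0 to 8.54, then the shift along the tool's x, y, z in cm, then the turn, a rotation vector about the tool's x, y, z in rad. In form: [jaw, x, y, z, rx, ry, rz, jaw, x, y, z, rx, ry, rz, ...]. A call has 1 to 20 rows; each row is the pose to reach, as a shift and turn from the pose commanded when the call began, along the tool's axes at that moment; what a row does not reach only later rows make up. A row lasts 1/12 s, in which the tool goes at most 41.7 mm and 7.16 degrees, less where a joint would pass 70% of its speed; a pose out of reach is approached as far as the arm can. A call with a gripper value outside its range is refused whole. The fingers move at their own pace and stop on an object; "newtons" is the grip in N (left out, the last holds). Time passes only in rows, so rows that repeat a pose let the fingers close. It gives the time, the measured TCP pose, the force, the opening and the grip force at its end, in the units of the state.
- bot.observe(): the state, without advancing time (a new reading comes with each control period).
- read_camera(name): name is "scene" or "side" or "wrist"; returns the picture (384x512x3 uint8, blue, green, red); there is no depth.
- camera_info(name): a dict with "K" (3x3 intrinsics, pixels), "world_to_cam" (4x4, takes a point from world to camera coordinates). Camera axes: x right, y up, looking along -z (the intrinsics and any distortion apply to the point x, -y, -z); pixel columns grow to the right and rows downward; lengths in m; the calibration is good to about 2 mm. A picture is of the moment at which its call begins: read the wrist's pose just before it. camera_info takes no time and is no camera call; for the wrist camera it gives the pose at the moment of the call.
- bot.job_done(): hands the job in; it is judged then, once.
The state is a dict: "t": time; "joint_pos": joint angles; "qvel": joint speeds; "tau": joint torques, N m; "eef_pos": TCP position; "tcp_rot": TCP orientation; "wrist_force": force on the tool from outside, world axes, zero at the start; "moment": the same for the moment, N m; "finger_gap": finger opening in m; "grip_force": force on a finger pad.
Only numpy, scipy, OpenCV 4.12 (cv2) and the standard library are available. Lean on these libraries where they do the work, as an engineer would, in place of code of your own. Each camera call takes 0.05 s, during which the arm holds its last target. There are 200 camera calls.

TASK

Set up the counter display on the dark board: stand the large ribbon spool in the middle of the square riser with the small spool centred on top of it, the bud vase in the middle of the round riser, and the succulent pot on the board midway between the two risers. Put the candle tin on the board directly in front of the pot (on the side away from the back rail), one to two centimetres clear of it. Everything stands upright; leave the tape roll and the snips where they lie.

Things in the scene. Friction and masses are not known exactly. Their poses are not given: they have to be found in the camera images.
- board: Dark wooden board, fixed, 210 mm deep, 310 wide, top 12 mm above the table, turned by up to 13 degrees. A rail (10 mm thick, top 32 mm above the table) runs along its back edge, the side away from the robot. x points to the back rail, y along the rail to the left, z up. Origin at table height, midway between the risers' centres, 125 mm behind the front edge and 75 mm before the rail's face.
- square_riser: Pale wooden square block, 84 x 84 mm, 30 mm high, fixed on the board, 105 mm left or right of the board's origin (which side changes). Origin at the centre of its underside, on the board's top; its top is 30 mm above that (42 mm above the table).
- round_riser: Pale wooden disc, 84 mm diameter, 30 mm high, fixed on the board 105 mm to the other side of the board's origin. Origin at the centre of its underside, on the board's top; its top is 30 mm above that (42 mm above the table).
- large_spool: The larger of two grey ribbon spools with card ends, standing on end: cylinder 64 mm diameter, 45 mm high, about 0.12 kg. Loose, upright, at any yaw; origin at the centre of its underside, z up.
- small_spool: The smaller of two grey ribbon spools with card ends, standing on end: cylinder 46 mm diameter, 24 mm high, about 0.05 kg. Loose, upright, at any yaw; origin at the centre of its underside, z up.
- bud_vase: White ceramic bud vase, 75 mm high: straight cylinder 40 mm diameter up to 55 mm, then a narrow neck (24 mm) with a 28 mm lip; about 0.18 kg. Loose, upright, at any yaw; origin at the centre of its underside, z up.
- succulent_pot: Small terracotta pot with a green succulent: foot 42 mm diameter, widening to 52 mm at 36 mm; its rim band is 58 mm diameter from 36 to 52 mm height (grip it there); leaves up to about 75 mm; about 0.22 kg. Loose, upright, at any yaw; origin at the centre of its underside, z up.
- candle_tin: Round bare-metal candle tin with white wax and a short wick: 46 mm diameter, 30 mm high, about 0.10 kg. Loose, upright, at any yaw; origin at the centre of its underside, z up.
- tape_roll: Bystander: brown ring of tape lying flat, 74 mm outside, 50 mm hole, 22 mm high, loose. Not part of the job. Origin at the centre of its underside.
- snips: Bystander: florist's snips with two black handles, about 120 mm long, 60 mm wide, 12 mm high, lying loose on the table in front of the board. Not part of the job. Origin at table height near the middle of their length.
There are look-alikes about, which are no part of the job. Leave any blue or green look-alike of the small_spool alone. What is shaped like the large_spool but red is not meant.

How it is judged:
At the end, for the whole second after the job is handed in: Centres within 14 mm on the risers, 10 mm for the small spool on the large, 15 mm for the pot at the midpoint; tin in front of the pot, 20 mm sideways, centres 54 to 87 mm apart. All on their supports (4 mm), upright (0.1 rad), released, still; tape and snips not moved over 15 mm (horizontal distance between large_spool and square_riser below 0.014 m and z of large_spool in the frame of square_riser between 0.026 and 0.034 m and horizontal distance between small_spool and large_spool below 0.01 m and z of small_spool in the frame of large_spool between 0.041 and 0.049 m and horizontal distance between bud_vase and round_riser below 0.014 m and z of bud_vase in the frame of round_riser between 0.026 and 0.034 m and horizontal distance between succulent_pot and board below 0.015 m and z of succulent_pot in the frame of board between 0.008 and 0.016 m and horizontal distance between candle_tin and succulent_pot between 0.054 and 0.087 m and x of candle_tin in the frame of board below -0.03 m and y of candle_tin in the frame of board between -0.02 and 0.02 m and z of candle_tin in the frame of board between 0.008 and 0.016 m and angle between each of large_spool, small_spool, bud_vase, succulent_pot, candle_tin's own z axis and vertical below 0.1 rad and linear speed of each of large_spool, small_spool, bud_vase, succulent_pot, candle_tin below 0.02 m/s and angular speed of each of large_spool, small_spool, bud_vase, succulent_pot, candle_tin below 0.3 rad/s); the robot touches nothing.
It fails at once if the tape roll is shoved aside (more than 15 mm) (distance of tape_roll from where it was at the start of the episode above 0.015 m).
It fails at once if the snips are shoved aside (more than 15 mm) (distance of snips from where it was at the start of the episode above 0.015 m).
It also fails if it takes over 118 s, if anything falls off the work surface, if the arm or the gripper's body presses on something with over 40 N, if the wrist force passes 120 N, or if a joint passes its speed limit or range.

## Working session

There is one attempt and no reset: what is moved stays moved. The work goes in short steps, Python scripts to look and compute and a tool call to move; the robot and the scene stay as the last step left them, time stands still between calls to the robot, and variables do not carry over. Pictures are saved under pics/ and viewed, at most 14 in all, crops included, and the job is handed in when it is done.

Besides the shell and the picture viewer there is one more tool, called after "Call:" as a command line: name --argument value ..., lists and objects as JSON in quotes. send_rows: Moves the arm, as the interface text tells. Its arguments: {"type":"object","properties":{"targets":{"type":"array","items":{"type":"number"}},"newtons":{"type":"number"}},"required":["targets"]}

```bash
mkdir -p pics; ls
python3 - <<'E'
from station import bot, read_camera, camera_info
import cv2, numpy as np
print(bot.observe())
for n in ["scene","side","wrist"]:
    i=camera_info(n); print(n,np.round(i["K"],1).tolist(),np.round(i["world_to_cam"],3).tolist(),[k for k in i])
    cv2.imwrite(f"pics/{n}0.png",read_camera(n))
E
```

```text
pics
{'t': 0.0, 'joint_pos': array([-1.30401079e+00,  5.33692448e-02,  1.61428554e+00, -3.02736978e-05,
        1.47602381e+00, -1.19010818e-01]), 'qvel': array([-6.14043974e-05, -1.44877943e-03, -3.48493450e-04,  4.42420780e-04,
        9.78232188e-04,  3.09097881e-04]), 'tau': array([-1.04163182e-04, -3.93679941e+01, -3.70176065e+01, -1.75340506e-04,
        6.97853859e-03,  4.52430243e-06]), 'eef_pos': array([ 0.23501006, -0.57847429,  0.23806039]), 'tcp_rot': array([-1.03901157e-03,  9.81451954e-01,  1.91705436e-01, -9.20184714e-05]), 'wrist_force': array([ 0.16194797,  1.24411286, -0.30071787]), 'moment': array([ 0.02031383, -0.01291067, -0.01295207]), 'grip_force': 0.0, 'finger_gap': 0.08521825515489999}
scene [[394.8, 0.0, 254.1], [0.0, 394.8, 198.1], [0.0, 0.0, 1.0]] [[-0.295, 0.955, -0.003, 0.223], [-0.633, -0.193, 0.75, 0.301], [0.716, 0.223, 0.662, -1.454], [0.0, 0.0, 0.0, 1.0]] ['K', 'world_to_cam']
side [[453.0, 0.0, 260.1], [0.0, 453.0, 191.9], [0.0, 0.0, 1.0]] [[-0.901, -0.434, 0.02, 0.468], [0.227, -0.429, 0.874, -0.206], [-0.371, 0.792, 0.485, -1.171], [0.0, 0.0, 0.0, 1.0]] ['K', 'world_to_cam']
wrist [[303.5, 0.0, 253.0], [0.0, 303.5, 191.5], [0.0, 0.0, 1.0]] [[0.377, -0.926, -0.002, -0.625], [0.887, 0.361, -0.287, 0.038], [0.266, 0.106, 0.958, -0.379], [0.0, 0.0, 0.0, 1.0]] ['K', 'world_to_cam']
```

View pics/scene0.png

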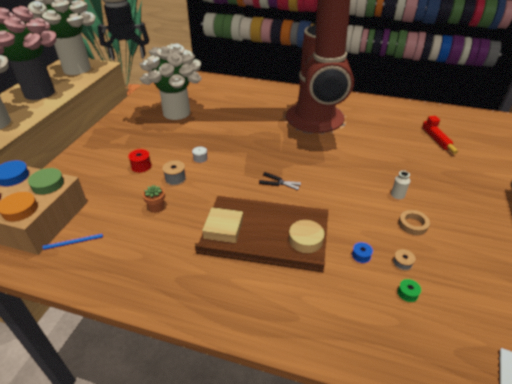

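View pics/side0.png

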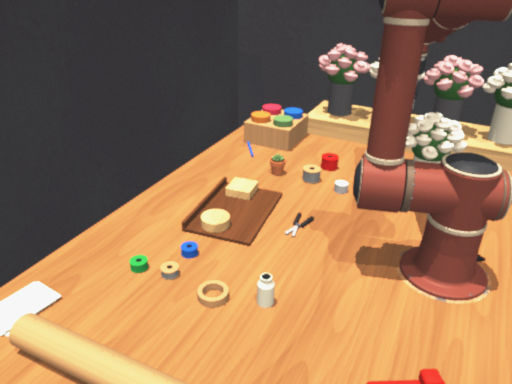

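Scene: large spool (174,172), tin (200,154), pot (155,200), red decoy (140,160), vase (401,184), small spool (404,259), tape (414,222), snips (280,182), square riser (223,225) and round riser (307,236). The side view agrees. I'll zoom in for accurate pixels.

```bash
cat > h.py <<'E'
from station import bot, read_camera, camera_info
import cv2, numpy as np
from scipy.spatial.transform import Rotation as R
def ray(n,px,info=None):
    i=info or camera_info(n); K=np.array(i["K"]); T=np.array(i["world_to_cam"])
    d=np.linalg.inv(K)@[px[0],px[1],1]; d=d*[1,-1,-1]
    return -T[:3,:3].T@T[:3,3], T[:3,:3].T@d
def plane(n,px,z,info=None):
    o,d=ray(n,px,info); return o+d*(z-o[2])/d[2]
def proj(i,P):
    T=np.array(i["world_to_cam"]); c=(T[:3,:3]@np.array(P,float).T).T+T[:3,3]
    p=(c*[1,-1,-1])@np.array(i["K"]).T; return p[...,:2]/p[...,2:]
E
python3 - <<'E'
import cv2
a=cv2.imread("pics/scene0.png")[140:305,120:440]; cv2.imwrite("pics/sc.png",cv2.resize(a,None,fx=2.5,fy=2.5,interpolation=cv2.INTER_CUBIC))
a=cv2.imread("pics/side0.png")[145:310,120:360]; cv2.imwrite("pics/si.png",cv2.resize(a,None,fx=3.2,fy=3.2,interpolation=cv2.INTER_CUBIC))
E
```

```text
(no output)
```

View pics/sc.png

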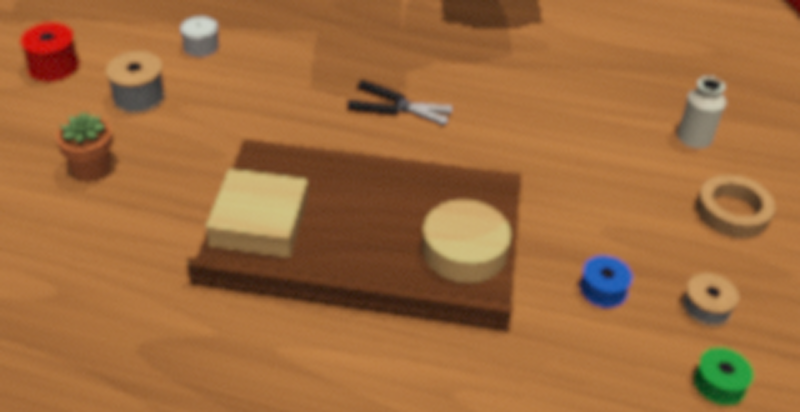

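View pics/si.png

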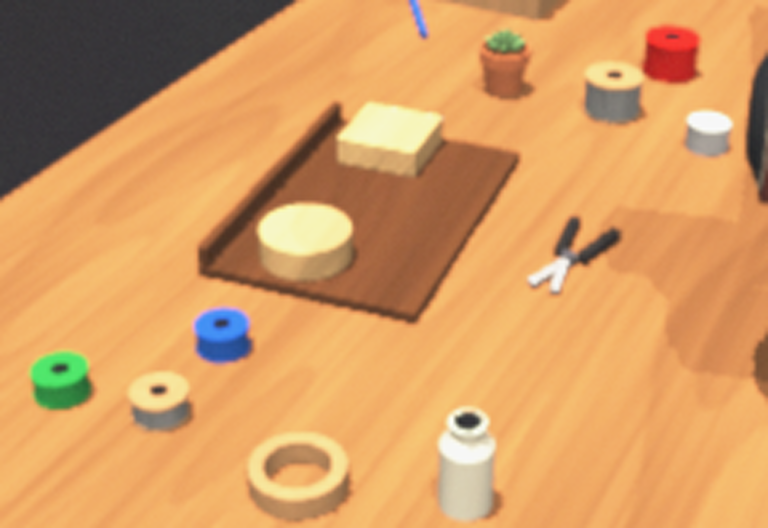

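The zooms show every top face clearly (e.g. large spool (135,69), tin (200,27), vase lip (711,84), small spool (711,292) in the scene crop). I'll cast these from both views onto the known heights.

Run:
```python
from h import *
P={"large":(.045,(135,69),(614,76)),"tin":(.03,(200,27),(709,120)),"pot":(.052,(86,144),(504,58)),"vase":(.075,(711,84),(469,419)),
"small":(.024,(711,292),(159,391)),"tape":(.022,(736,198),(299,467)),"blue":(.024,(607,274),(222,325)),"green":(.024,(724,368),(60,371)),
"red":(.045,(49,40),(672,40)),"round":(.042,(467,232),(306,232)),
"square":(.042,(259,202),(391,131)),"snip":(.01,(402,105),(568,257)),"bFL":(.012,(243,142),(518,156)),"bFR":(.012,(520,175),(415,318))}
X={}
for k,(z,a,b) in P.items():
    A=plane("scene",(a[0]/2.5+120-.3,a[1]/2.5+140-.3),z); B=plane("side",(b[0]/3.2+120-.35,b[1]/3.2+145-.35),z)
    o,d=ray("scene",(a[0]/2.5+119.7,a[1]/2.5+139.7));p,e=ray("side",(b[0]/3.2+119.65,b[1]/3.2+144.65))
    s=np.linalg.lstsq(np.c_[d,-e],p-o,rcond=None)[0]; M=(o+d*s[0]+p+e*s[1])/2
    X[k]=(A+B)/2; print(k,np.round(A,3)[:2],np.round(B,3)[:2],np.round(M,3))
r,s=X["round"],X["square"]; v=r-s; print(np.linalg.norm(v), (r+s)/2, np.degrees(np.arctan2(v[1],v[0])))
w=X["bFR"]-X["bFL"];print(np.linalg.norm(w),np.degrees(np.arctan2(w[1],w[0])))
i=camera_info("wrist");T=np.array(i["world_to_cam"]);b=bot.observe();q=b["tcp_rot"];Rt=R.from_quat(np.r_[q[1:],q[0]]).as_matrix()
print("tool axes\n",Rt.round(3)); c=-T[:3,:3].T@T[:3,3]; print("cam in tool",Rt.T@(c-b["eef_pos"]),"look",Rt.T@(-T[2,:3]))
```

```text
large [ 0.487 -0.328] [ 0.479 -0.328] [ 0.481 -0.332  0.042]
tin [ 0.366 -0.299] [ 0.363 -0.305] [ 0.363 -0.301  0.03 ]
pot [ 0.63  -0.314] [ 0.599 -0.3  ] [ 0.612 -0.328  0.036]
vase [0.364 0.307] [0.36  0.304] [0.36  0.306 0.074]
small [0.62  0.324] [0.614 0.327] [0.617 0.325 0.021]
tape [0.48  0.347] [0.473 0.351] [0.476 0.348 0.018]
blue [0.626 0.23 ] [0.619 0.232] [0.622 0.229 0.021]
green [0.706 0.337] [0.698 0.342] [0.702 0.338 0.02 ]
red [ 0.465 -0.453] [ 0.453 -0.45 ] [ 0.456 -0.46   0.039]
round [0.628 0.093] [0.616 0.099] [0.621 0.092 0.036]
square [ 0.648 -0.114] [ 0.638 -0.106] [ 0.643 -0.116  0.036]
snip [ 0.419 -0.024] [ 0.408 -0.018] [ 0.411 -0.026  0.004]
bFL [ 0.536 -0.176] [ 0.523 -0.169] [ 0.528 -0.18   0.005]
bFR [0.5   0.128] [0.488 0.134] [0.492 0.127 0.006]
0.20729359571328282 [ 0.63278418 -0.00688495  0.042     ] 95.84774120062413
0.3055499169131661 96.73196640382149
tool axes
 [[ 0.926  0.376 -0.   ]
 [ 0.376 -0.926  0.001]
 [ 0.    -0.002 -1.   ]]
cam in tool [ 0.07222691  0.00111192 -0.13516325] look [-2.86882352e-01  1.85302068e-05  9.57965822e-01]
```

Estimates from the two views agree to about 8 mm, riser spacing 207 mm (210 expected), board yaw ≈ 6.3°, square riser on the right. Next I'll look from above with the wrist camera, tool turned parallel to the board.

Call:
send_rows --targets '[8.5,33.9,-13,-1,0,0,0.276,8.5,33.9,-13,-1,0,0,0.276,8.5,33.9,-13,-1,0,0,0.276,8.5,33.9,-13,-1,0,0,0.276,8.5,33.9,-13,-1,0,0,0.276,8.5,33.9,-13,-1,0,0,0.276,8.5,33.9,-13,-1,0,0,0.276,8.5,33.9,-13,-1,0,0,0.276,8.5,33.9,-13,-1,0,0,0.276,8.5,33.9,-13,-1,0,0,0.276,8.5,33.9,-13,-1,0,0,0.276,8.5,33.9,-13,-1,0,0,0.276,8.5,33.9,-13,-1,0,0,0.276]' --newtons 30

```text
t: 1.23
eef_pos: [0.4995, -0.3319, 0.249]
tcp_rot: [-0.0, 0.999, 0.054, -0.0]
wrist_force: [-0.4, 0.0, 0.5]
finger_gap: 0.0848
grip_force: 0.0
```

Run:
```python
from h import *
import pickle
i=camera_info("wrist"); im=read_camera("wrist"); cv2.imwrite("pics/wA.png",im); pickle.dump(i,open("wA.pkl","wb"))
b=bot.observe(); print(b["t"],b["eef_pos"],b["tcp_rot"],b["wrist_force"])
```

```text
1.2833 [ 0.49938844 -0.33201795  0.24903371] [-7.05892470e-05  9.98544835e-01  5.39271676e-02 -2.62710285e-04] [-0.53008852  0.44662717 -0.26273533]
```

View pics/wA.png

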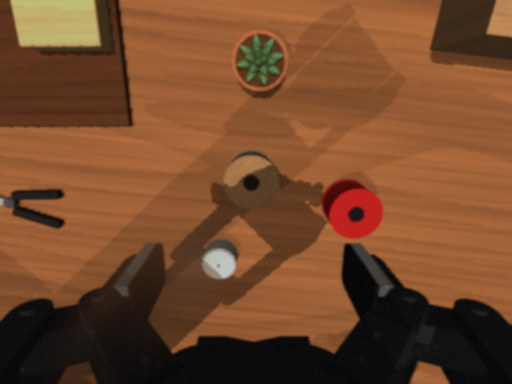

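Wrist view: large spool top centre (251,182), pot rim centre (260,61), tin top (219,263), red decoy (356,213), snips handles (35,205).

Run:
```python
from h import *
import pickle
i=pickle.load(open("wA.pkl","rb"))
for k,p,z in [("large",(251,181.5),.045),("pot",(260,61),.052),("tin",(219.3,263),.03),("red",(356,212.5),.045),("boardFRcorner",(132,125),.012)]:
    P=plane("wrist",p,z,i); print(k,P.round(4)); 
for c,r,z in [((.481,-.331),.032,.045)]:
    a=np.linspace(0,6.28,4,endpoint=False); print(proj(i,np.c_[c[0]+r*np.cos(a),c[1]+r*np.sin(a),0*a+z]).round())
```

```text
large [ 0.4825 -0.3326  0.045 ]
pot [ 0.6106 -0.3281  0.052 ]
tin [ 0.3642 -0.3034  0.03  ]
red [ 0.4581 -0.461   0.045 ]
boardFRcorner [ 0.528  -0.1838  0.012 ]
[[252. 155.]
 [222. 180.]
 [247. 208.]
 [277. 186.]]
```

Call:
send_rows --targets '[8.5,12,-32,0,0,0,0,8.5,12,-32,0,0,0,0,8.5,12,-32,0,0,0,0,8.5,12,-32,0,0,0,0,8.5,12,-32,0,0,0,0,8.5,12,-32,0,0,0,0,8.5,12,-32,0,0,0,0,8.5,12,-32,0,0,0,0,8.5,12,-32,0,0,0,0,8.5,12,-32,0,0,0,0,8.5,12,-32,0,0,0,0]'

```text
t: 2.2
eef_pos: [0.5844, -0.0009, 0.2492]
tcp_rot: [0.0, 0.999, 0.055, -0.0]
wrist_force: [0.2, -0.5, 0.3]
finger_gap: 0.085
grip_force: 0.0
```

Run:
```python
from h import *
import pickle
i=camera_info("wrist"); im=read_camera("wrist"); cv2.imwrite("pics/wB.png",im); pickle.dump(i,open("wB.pkl","wb"))
b=bot.observe(); print(b["t"],b["eef_pos"],b["tcp_rot"])
```

```text
2.25 [ 0.58433481 -0.00147798  0.24919479] [ 3.52675518e-04  9.98539724e-01  5.40209594e-02 -1.76874199e-04]
```

View pics/wB.png

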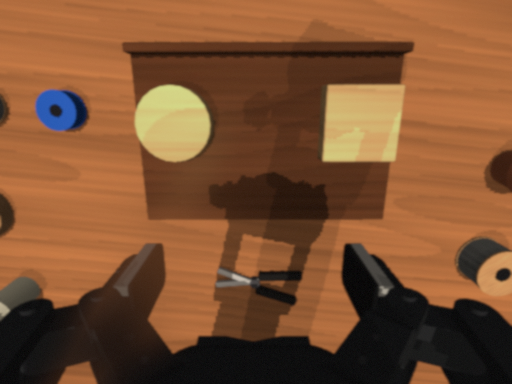

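Board view: round riser centre (172,123), square riser corners (325,84),(404,84),(397,163),(322,161), board level in the image (yaw matches the tool), snips (255,282).

Run:
```python
from h import *
import pickle
i=pickle.load(open("wB.pkl","rb"));im=cv2.imread("pics/wB.png").astype(int)
m=((im[...,1]>140)&(im[...,2]>150)&(im[...,0]>60)&(im[...,0]<175)).astype(np.uint8); m[230:]=0
cs=[c for c in cv2.findContours(m,0,2)[0] if cv2.contourArea(c)>2500]
Q=[]
for c in cs:
    W=np.array([plane("wrist",p,.042,i)[:2] for p in c[:,0]]); M=cv2.moments((W*1e4).astype(np.float32)); g=np.array([M["m10"],M["m01"]])/M["m00"]/1e4
    print(cv2.boundingRect(c),g,"area mm2",M["m00"]/1e2, cv2.minAreaRect((W*1e3).astype(np.float32))); Q.append(g)
Q.sort(key=lambda g:g[1]); v=Q[1]-Q[0]; print(np.linalg.norm(v),(Q[0]+Q[1])/2,np.degrees(np.arctan2(-v[0],v[1])))
print([plane("wrist",p,.012,i).round(4) for p in [(149,219),(383,218)]])
```

```text
(323, 85, 82, 77) [ 0.64530645 -0.11719707] area mm2 6583.098343537003 ((644.9812622070312, -117.2494888305664), (82.09548950195312, 82.9842529296875), 6.191833019256592)
(134, 85, 76, 77) [0.62230244 0.09198331] area mm2 5257.953613653406 ((622.3548583984375, 91.82734680175781), (82.1191635131836, 82.41497039794922), 60.03120040893555)
0.2104414811738837 [ 0.63380444 -0.01260688] 6.275720248536223
[array([0.4933, 0.1254, 0.012 ]), array([ 0.5283, -0.1806,  0.012 ])]
```

Call:
send_rows --targets '[8.5,0,-31,0,0,0,0,8.5,0,-31,0,0,0,0,8.5,0,-31,0,0,0,0,8.5,0,-31,0,0,0,0,8.5,0,-31,0,0,0,0,8.5,0,-31,0,0,0,0,8.5,0,-31,0,0,0,0,8.5,0,-31,0,0,0,0,8.5,0,-31,0,0,0,0,8.5,0,-31,0,0,0,0]'

```text
t: 3.08
eef_pos: [0.5512, 0.307, 0.2491]
tcp_rot: [0.001, 0.999, 0.054, -0.0]
wrist_force: [-0.7, -0.6, -0.7]
finger_gap: 0.085
grip_force: 0.0
```

Run:
```python
from h import *
import pickle
i=camera_info("wrist"); im=read_camera("wrist"); cv2.imwrite("pics/wC.png",im); pickle.dump(i,open("wC.pkl","wb"))
b=bot.observe(); print(b["t"],b["eef_pos"],b["tcp_rot"])
```

```text
3.1333 [0.55132874 0.30634672 0.24915669] [ 4.77967045e-04  9.98549301e-01  5.38429353e-02 -5.85916872e-05]
```

View pics/wC.png

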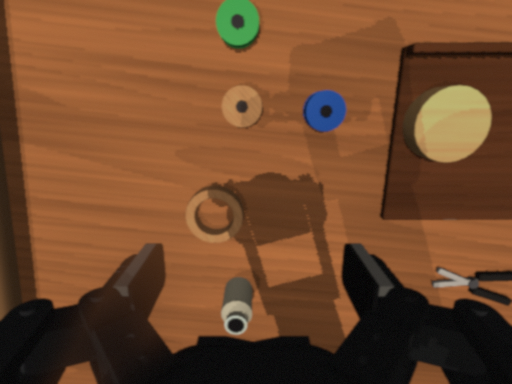

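Left cluster: small spool hole (242,107), vase lip (236,323), tape (214,215), blue (325,110), green (238,22). The risers measure well (210.4 mm apart, 84 mm size). Vase first.

```bash
cat >> h.py <<'E'
def shift(*targets):
    b=bot.observe(); q=b["tcp_rot"]; r=R.from_quat(np.r_[q[1:],q[0]])
    print("t",round(b["t"],2),"tcp",b["eef_pos"].round(4),"gap",round(b["finger_gap"],4),"grip",round(b["grip_force"],1),"F",b["wrist_force"].round(1))
    for t in targets: print(t,(100*r.inv().apply(np.array(t)-b["eef_pos"])).round(2))
E
python3 - <<'E'
from h import *
import pickle
i=pickle.load(open("wC.pkl","rb"))
s=plane("wrist",(242,106.5),.024,i);v=plane("wrist",(236,323),.075,i);print(s,v,plane("wrist",(214,215),.022,i))
shift((v[0],v[1],.12),(v[0],v[1],.027))
E
```

```text
[0.61570089 0.32522509 0.024     ] [0.362334  0.3057488 0.075    ] [0.47912128 0.34764226 0.022     ]
t 3.13 tcp [0.5513 0.3063 0.2492] gap 0.0847 grip 0.0 F [-0.1 -0.8 -0. ]
(np.float64(0.362333999058932), np.float64(0.30574879753280215), 0.12) [-18.79  -1.99  12.92]
(np.float64(0.362333999058932), np.float64(0.30574879753280215), 0.027) [-18.79  -1.99  22.22]
```

Call:
send_rows --targets '[8.5,-18.8,-2,12.9,0,0,0,8.5,-18.8,-2,12.9,0,0,0,8.5,-18.8,-2,12.9,0,0,0,8.5,-18.8,-2,12.9,0,0,0,8.5,-18.8,-2,12.9,0,0,0,8.5,-18.8,-2,12.9,0,0,0,8.5,-18.8,-2,12.9,0,0,0,8.5,-18.8,-2,12.9,0,0,0,8.5,-18.8,-2,22.2,0,0,0,8.5,-18.8,-2,22.2,0,0,0,8.5,-18.8,-2,22.2,0,0,0,8.5,-18.8,-2,22.2,0,0,0,0,-18.8,-2,22.2,0,0,0,0,-18.8,-2,22.2,0,0,0,0,-18.8,-2,22.2,0,0,0,0,-18.8,-2,22.2,0,0,0,0,-18.8,-2,22.2,0,0,0,0,-18.8,-2,22.2,0,0,0,0,-18.8,-2,22.2,0,0,0]' --newtons 40

```text
t: 4.72
eef_pos: [0.3635, 0.3086, 0.03]
tcp_rot: [-0.001, 0.998, 0.055, 0.002]
wrist_force: [0.6, -1.3, 6.3]
finger_gap: 0.0392
grip_force: 41.0
```

```bash
python3 -c "
from h import *
shift((.3623,.3057,.15),(.6223,.092,.15),(.6223,.092,.0705))"
```

```text
t 4.72 tcp [0.3635 0.3086 0.03  ] gap 0.0392 grip 41.0 F [ 0.6 -1.3  6.3]
(0.3623, 0.3057, 0.15) [ -0.1    0.26 -12.01]
(0.6223, 0.092, 0.15) [ 23.4   24.36 -11.93]
(0.6223, 0.092, 0.0705) [23.36 24.37 -3.98]
```

Call:
send_rows --targets '[0,0,0,-12.3,0,0,0,0,0,0,-12.3,0,0,0,0,0,0,-12.3,0,0,0,0,23.5,24.1,-12.3,0,0,0,0,23.5,24.1,-12.3,0,0,0,0,23.5,24.1,-12.3,0,0,0,0,23.5,24.1,-12.3,0,0,0,0,23.5,24.1,-12.3,0,0,0,0,23.5,24.1,-12.3,0,0,0,0,23.5,24.1,-12.3,0,0,0,0,23.5,24.1,-12.3,0,0,0,0,23.5,24.1,-12.3,0,0,0,0,23.5,24.1,-12.3,0,0,0,0,23.5,24.1,-12.3,0,0,0,0,23.5,24.1,-12.3,0,0,0]'

```text
t: 5.97
eef_pos: [0.6205, 0.0947, 0.1501]
tcp_rot: [-0.0, 0.998, 0.055, -0.0]
wrist_force: [0.2, 0.5, -1.6]
finger_gap: 0.0388
grip_force: 41.4
```

```bash
python3 -c "
from h import *
shift((.6223,.092,.072))
i=camera_info('wrist');im=read_camera('wrist');cv2.imwrite('pics/v1.png',im)"
```

```text
t 5.97 tcp [0.6205 0.0947 0.1501] gap 0.0388 grip 41.4 F [ 0.2  0.5 -1.6]
(0.6223, 0.092, 0.072) [0.16 0.29 7.81]
```

View pics/v1.png

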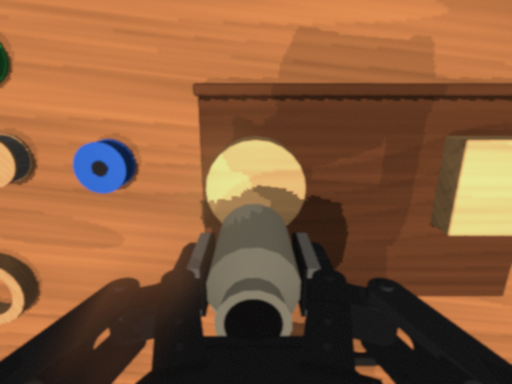

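Vase held upright in the jaws (lip (254,315)), round riser (256,185) below; lower and release.

Call:
send_rows --targets '[0,0.2,0.3,5,0,0,0,0,0.2,0.3,6.5,0,0,0,0,0.2,0.3,7.4,0,0,0,0,0.2,0.3,7.8,0,0,0,0,0.2,0.3,7.8,0,0,0,5,0.2,0.3,7.8,0,0,0,6,0.2,0.3,7.8,0,0,0,7,0.2,0.3,7.8,0,0,0,7,0.2,0.3,7.8,0,0,0,8.5,0.2,0.3,7.8,0,0,0,8.5,0.2,0.3,4,0,0,0,8.5,0.2,0.3,0,0,0,0,8.5,0.2,0.3,-4,0,0,0,8.5,0.2,0.3,-8,0,0,0,8.5,0.2,0.3,-8,0,0,0,8.5,0.2,0.3,-8,0,0,0]'

```text
t: 7.35
eef_pos: [0.6259, 0.0911, 0.2352]
tcp_rot: [0.0, 0.998, 0.055, 0.004]
wrist_force: [0.1, -0.3, -0.4]
finger_gap: 0.085
grip_force: 0.0
```

```bash
python3 -c "
from h import *
i=camera_info('wrist');im=read_camera('wrist');cv2.imwrite('pics/v2.png',im)
import pickle;pickle.dump(i,open('v2.pkl','wb'))
shift((.4825,-.3326,.2),(.4825,-.3326,.018))
print(proj(i,np.array([[.6223,.092,.117],[.6223,.092,.042]])))"
```

```text
t 7.4 tcp [0.6244 0.091  0.2318] gap 0.0851 grip 0.0 F [-0.7  0.1  0.2]
(0.4825, -0.3326, 0.2) [-18.75  40.55   3.14]
(0.4825, -0.3326, 0.018) [-18.8   40.55  21.34]
[[249.91774156 192.89588975]
 [250.5385363  173.75906064]]
```

View pics/v2.png

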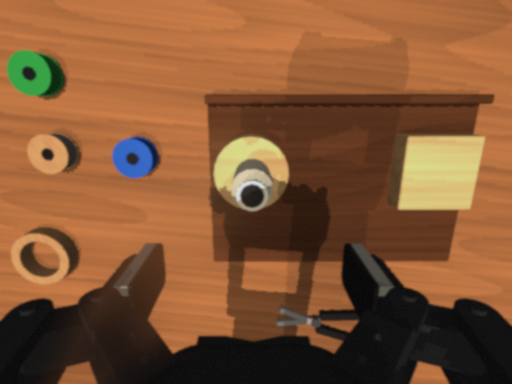

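Vase stands centred on the round riser: lip (252,194) against (250,193) expected. Now the large spool.

Call:
send_rows --targets '[8.5,-18.6,40.6,3,0,0,0,8.5,-18.6,40.6,3,0,0,0,8.5,-18.6,40.6,3,0,0,0,8.5,-18.6,40.6,3,0,0,0,8.5,-18.6,40.6,3,0,0,0,8.5,-18.6,40.6,3,0,0,0,8.5,-18.6,40.6,3,0,0,0,8.5,-18.6,40.6,3,0,0,0,8.5,-18.6,40.6,3,0,0,0,8.5,-18.6,40.6,3,0,0,0,8.5,-18.6,40.6,3,0,0,0,8.5,-18.6,40.6,3,0,0,0,8.5,-18.6,40.6,12,0,0,0,8.5,-18.6,40.6,12,0,0,0,8.5,-18.6,40.6,12,0,0,0,8.5,-18.6,40.6,12,0,0,0]'

```text
t: 8.73
eef_pos: [0.4803, -0.3296, 0.1044]
tcp_rot: [-0.004, 0.998, 0.055, -0.004]
wrist_force: [-0.1, -0.7, -0.2]
finger_gap: 0.0849
grip_force: 0.0
```

```bash
python3 -c "
from h import *
shift((.4825,-.3326,.018))
i=camera_info('wrist');im=read_camera('wrist');cv2.imwrite('pics/l1.png',im)
print(proj(i,np.array([[.4825,-.3326,.045]])))
"
```

```text
t 8.73 tcp [ 0.4803 -0.3296  0.1044] gap 0.0849 grip 0.0 F [-0.1 -0.7 -0.2]
(0.4825, -0.3326, 0.018) [0.25 0.4  8.63]
[[256.57466879 208.52323945]]
```

View pics/l1.png

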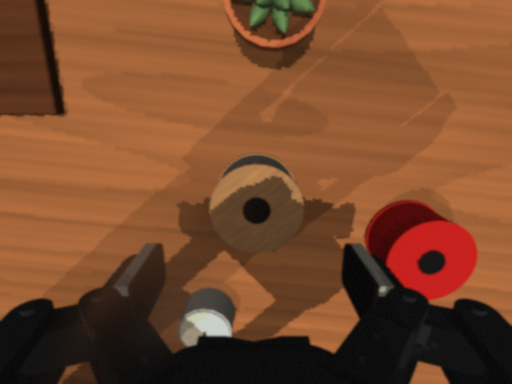

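Hole at (256,210) against (257,208.5) predicted: position confirmed. Descend and grip.

Call:
send_rows --targets '[8.5,0.1,0.1,4,0,0,0,8.5,0.1,0.1,7,0,0,0,8.5,0.1,0.1,9.2,0,0,0,8.5,0.1,0.1,9.2,0,0,0,0,0.1,0.1,9.2,0,0,0,0,0.1,0.1,9.2,0,0,0,0,0.1,0.1,9.2,0,0,0,0,0.1,0.1,9.2,0,0,0,0,0.1,0.1,9.2,0,0,0,0,0.1,0.1,9.2,0,0,0]'

```text
t: 9.62
eef_pos: [0.4868, -0.3355, 0.022]
tcp_rot: [0.002, 0.998, 0.055, 0.002]
wrist_force: [0.8, 1.2, 7.3]
finger_gap: 0.0628
grip_force: 45.1
```

```bash
python3 -c "
from h import *
shift((.6453,-.1172,.14))"
```

```text
t 9.62 tcp [ 0.4868 -0.3355  0.022 ] gap 0.0628 grip 45.1 F [0.8 1.2 7.3]
(0.6453, -0.1172, 0.14) [ 18.2  -19.91 -11.8 ]
```

Call:
send_rows --targets '[0,0,0,-4,0,0,0,0,0,0,-8,0,0,0,0,0,0,-12,0,0,0,0,18.3,-19.9,-12,0,0,0,0,18.3,-19.9,-12,0,0,0,0,18.3,-19.9,-12,0,0,0,0,18.3,-19.9,-12,0,0,0,0,18.3,-19.9,-12,0,0,0,0,18.3,-19.9,-12,0,0,0,0,18.3,-19.9,-12,0,0,0,0,18.3,-19.9,-12,0,0,0,0,18.3,-19.9,-12,0,0,0,0,18.3,-19.9,-12,0,0,0,0,18.3,-19.9,-12,0,0,0,0,18.3,-19.9,-12,0,0,0]'

```text
t: 10.87
eef_pos: [0.644, -0.1171, 0.1384]
tcp_rot: [0.0, 0.999, 0.054, -0.0]
wrist_force: [0.1, 0.8, -1.7]
finger_gap: 0.0627
grip_force: 45.4
```

```bash
python3 -c "
from h import *
i=camera_info('wrist');im=read_camera('wrist');cv2.imwrite('pics/l2.png',im)
shift((.6453,-.1172,.064))
p=bot.observe()['eef_pos'];print(proj(i,np.array([[p[0],p[1],p[2]-.022+.045]])))
"
```

```text
t 10.92 tcp [ 0.6441 -0.117   0.1384] gap 0.0629 grip 45.4 F [-0.5  0.5 -0.6]
(0.6453, -0.1172, 0.064) [0.12 0.03 7.44]
[[249.71686033 279.7234211 ]]
```

View pics/l2.png

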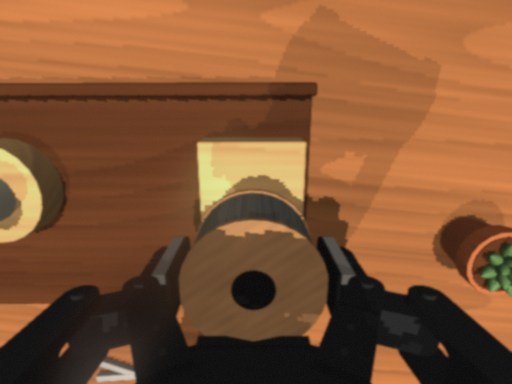

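Spool held level; its hole (254,290) lies ~4 mm behind the TCP's projection (250,280), so I add 0.5 cm forward.

Call:
send_rows --targets '[0,0.6,-0.1,4,0,0,0,0,0.6,-0.1,6,0,0,0,0,0.6,-0.1,7,0,0,0,0,0.6,-0.1,7.4,0,0,0,0,0.6,-0.1,7.4,0,0,0,7,0.6,-0.1,7.4,0,0,0,7.5,0.6,-0.1,7.4,0,0,0,8.5,0.6,-0.1,7.4,0,0,0,8.5,0.6,-0.1,7.4,0,0,0,8.5,0.6,-0.1,7.4,0,0,0,8.5,0.6,-0.1,3.5,0,0,0,8.5,0.6,-0.1,-0.5,0,0,0,8.5,0.6,-0.1,-4.5,0,0,0,8.5,0.6,-0.1,-8,0,0,0,8.5,0.6,-0.1,-8,0,0,0,8.5,0.6,-0.1,-8,0,0,0,8.5,0.6,-0.1,-8,0,0,0]'

```text
t: 12.33
eef_pos: [0.6503, -0.1142, 0.2181]
tcp_rot: [-0.0, 0.998, 0.055, -0.0]
wrist_force: [-0.0, -0.4, -0.9]
finger_gap: 0.0847
grip_force: 0.0
```

```bash
python3 -c "
from h import *
i=camera_info('wrist');im=read_camera('wrist');cv2.imwrite('pics/l3.png',im)
import pickle;pickle.dump(i,open('l3.pkl','wb'))
shift((.3642,-.3034,.10),(.3642,-.3034,.012))
print(proj(i,np.array([[.6453,-.1172,.087]])))
g=cv2.cvtColor(im,6)
m=(g<45).astype(np.uint8); m[215:]=0
for c in cv2.findContours(m,0,2)[0]:
  a=cv2.contourArea(c)
  if 40<a<800:
    (x,y),r=cv2.minEnclosingCircle(c);print(round(x,1),round(y,1),round(r,1),a,plane('wrist',(x,y),.087,i))
"
```

```text
t 12.38 tcp [ 0.6497 -0.114   0.2166] gap 0.0848 grip 0.0 F [ 0.2 -0.1 -0.7]
(0.3642, -0.3034, 0.1) [-30.43  15.7   11.72]
(0.3642, -0.3034, 0.012) [-30.4   15.71  20.52]
[[254.26018243 189.59819893]]
415.0 207.5 11.9 143.5 [ 0.64449809 -0.26781991  0.087     ]
2.0 203.0 10.2 154.0 [0.60674338 0.1136642  0.087     ]
254.3 189.0 9.7 249.5 [ 0.64586627 -0.11713943  0.087     ]
269.0 104.0 29.0 95.0 [ 0.72139927 -0.12119808  0.087     ]
```

Large spool is centred on the square riser (hole found at (0.646, -0.117) against target (0.645, -0.117)). Next the tin.

Call:
send_rows --targets '[8.5,-30.4,15.6,8,0,0,0,8.5,-30.4,15.6,8,0,0,0,8.5,-30.4,15.6,8,0,0,0,8.5,-30.4,15.6,8,0,0,0,8.5,-30.4,15.6,8,0,0,0,8.5,-30.4,15.6,8,0,0,0,8.5,-30.4,15.6,8,0,0,0,8.5,-30.4,15.6,8,0,0,0,8.5,-30.4,15.6,8,0,0,0,8.5,-30.4,15.6,8,0,0,0,8.5,-30.4,15.6,8,0,0,0,8.5,-30.4,15.6,8,0,0,0,8.5,-30.4,15.6,8,0,0,0]'

```text
t: 13.47
eef_pos: [0.3663, -0.302, 0.1382]
tcp_rot: [-0.0, 0.998, 0.056, 0.0]
wrist_force: [0.2, -0.0, -0.0]
finger_gap: 0.0849
grip_force: 0.0
```

```bash
python3 -c "
from h import *
shift((.3642,-.3034,.012))"
```

```text
t 13.47 tcp [ 0.3663 -0.302   0.1382] gap 0.0849 grip 0.0 F [ 0.2 -0.  -0. ]
(0.3642, -0.3034, 0.012) [-0.23  0.12 12.62]
```

Call:
send_rows --targets '[8.5,-0.2,0.1,4,0,0,0,8.5,-0.2,0.1,8,0,0,0,8.5,-0.2,0.1,11,0,0,0,8.5,-0.2,0.1,12.5,0,0,0,8.5,-0.2,0.1,12.5,0,0,0,8.5,-0.2,0.1,12.5,0,0,0,0,-0.2,0.1,12.5,0,0,0,0,-0.2,0.1,12.5,0,0,0,0,-0.2,0.1,12.5,0,0,0,0,-0.2,0.1,12.5,0,0,0,0,-0.2,0.1,12.5,0,0,0,0,-0.2,0.1,12.5,0,0,0,0,-0.2,0.1,12.5,0,0,0,0,-0.2,0.1,12.5,0,0,0]'

```text
t: 14.63
eef_pos: [0.3648, -0.305, 0.0153]
tcp_rot: [0.001, 0.998, 0.055, 0.001]
wrist_force: [-0.7, 1.9, 5.8]
finger_gap: 0.0446
grip_force: 41.2
```

```bash
python3 -c "
from h import *
c,s=np.cos(np.radians(6.28)),np.sin(np.radians(6.28))
t=np.array([.6338,-.0126])-.070*np.array([c,s]);print(t)
shift((t[0],t[1],.15))"
```

```text
[ 0.56422006 -0.02025711]
t 14.63 tcp [ 0.3648 -0.305   0.0153] gap 0.0446 grip 41.2 F [-0.7  1.9  5.8]
(np.float64(0.5642200560420381), np.float64(-0.020257114261056086), 0.15) [ 22.98 -26.08 -13.48]
```

Call:
send_rows --targets '[0,0,0,-4,0,0,0,0,0,0,-8,0,0,0,0,0,0,-12,0,0,0,0,23,-26.2,-12,0,0,0,0,23,-26.2,-12,0,0,0,0,23,-26.2,-12,0,0,0,0,23,-26.2,-12,0,0,0,0,23,-26.2,-12,0,0,0,0,23,-26.2,-12,0,0,0,0,23,-26.2,-12,0,0,0,0,23,-26.2,-12,0,0,0,0,23,-26.2,-12,0,0,0,0,23,-26.2,-12,0,0,0,0,23,-26.2,-12,0,0,0,0,23,-26.2,-12,0,0,0]'

```text
t: 15.88
eef_pos: [0.5629, -0.0188, 0.1332]
tcp_rot: [0.0, 0.999, 0.055, -0.0]
wrist_force: [0.2, 0.4, -1.0]
finger_gap: 0.045
grip_force: 41.5
```

```bash
python3 -c "
from h import *
i=camera_info('wrist');im=read_camera('wrist');cv2.imwrite('pics/t1.png',im)
shift((.5642,-.0203,.0275))
p=bot.observe()['eef_pos'];print(proj(i,np.array([[p[0],p[1],p[2]-.0153+.03]])))
"
```

```text
t 15.93 tcp [ 0.5628 -0.0192  0.1332] gap 0.0453 grip 41.5 F [-0.  -0.7 -1.1]
(0.5642, -0.0203, 0.0275) [ 0.13  0.12 10.57]
[[250.88779928 269.75845927]]
```

View pics/t1.png

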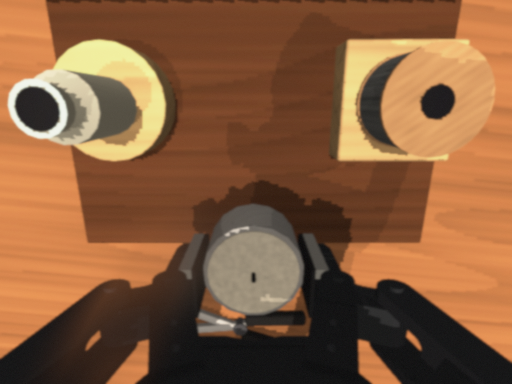

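Tin held level, centre (254,272) matching the TCP's projection (251,270); snips are well behind. Place it.

Call:
send_rows --targets '[0,0.1,0.1,4,0,0,0,0,0.1,0.1,8,0,0,0,0,0.1,0.1,9.7,0,0,0,0,0.1,0.1,10.5,0,0,0,0,0.1,0.1,10.5,0,0,0,0,0.1,0.1,10.5,0,0,0,5,0.1,0.1,10.5,0,0,0,6,0.1,0.1,10.5,0,0,0,7,0.1,0.1,10.5,0,0,0,7,0.1,0.1,10.5,0,0,0,7,0.1,0.1,10.5,0,0,0,7,0.1,0.1,7,0,0,0,7,0.1,0.1,3,0,0,0,8.5,0.1,0.1,-1,0,0,0,8.5,0.1,0.1,-5,0,0,0,8.5,0.1,0.1,-9,0,0,0,8.5,0.1,0.1,-9,0,0,0,8.5,0.1,0.1,-9,0,0,0]'

```text
t: 17.43
eef_pos: [0.5665, -0.0193, 0.2277]
tcp_rot: [0.001, 0.998, 0.055, 0.004]
wrist_force: [-0.5, 0.0, -0.1]
finger_gap: 0.0849
grip_force: 0.0
```

```bash
python3 -c "
from h import *
i=camera_info('wrist');im=read_camera('wrist');cv2.imwrite('pics/t2.png',im)
import pickle;pickle.dump(i,open('t2.pkl','wb'))
shift((.6106,-.3281,.2),(.6106,-.3281,.031))
u,v=proj(i,np.array([.5642,-.0203,.042]));print(u,v)
g=cv2.cvtColor(im,6);x0,y0=int(u)-45,int(v)-45
cr=g[y0:y0+90,x0:x0+90];m=(cr>95).astype(np.uint8)
for c in cv2.findContours(m,0,2)[0]:
  if cv2.contourArea(c)>200:
    (x,y),r=cv2.minEnclosingCircle(c);print(x+x0,y+y0,r,cv2.contourArea(c),plane('wrist',(x+x0,y+y0),.042,i))
"
```

```text
t 17.48 tcp [ 0.5651 -0.0191  0.2245] gap 0.0852 grip 0.0 F [ 0.1  0.  -0.7]
(0.6106, -0.3281, 0.2) [ 1.13 31.21  2.48]
(0.6106, -0.3281, 0.031) [ 1.09 31.2  19.38]
252.08785921650613 174.19435507356536
252.72950744628906 174.46721267700195 21.734630584716797 1319.0 [ 0.56397477 -0.02102528  0.042     ]
```

Tin stands at (0.564, -0.021), as targeted. Now the pot.

Call:
send_rows --targets '[8.5,1.1,31.1,0,0,0,0,8.5,1.1,31.1,0,0,0,0,8.5,1.1,31.1,0,0,0,0,8.5,1.1,31.1,0,0,0,0,8.5,1.1,31.1,0,0,0,0,8.5,1.1,31.1,0,0,0,0,8.5,1.1,31.1,0,0,0,0,8.5,1.1,31.1,0,0,0,0,8.5,1.1,31.1,8,0,0,0,8.5,1.1,31.1,8,0,0,0,8.5,1.1,31.1,8,0,0,0,8.5,1.1,31.1,8,0,0,0,8.5,1.1,31.1,8,0,0,0,8.5,1.1,31.1,8,0,0,0]'

```text
t: 18.65
eef_pos: [0.6109, -0.3275, 0.1463]
tcp_rot: [0.001, 0.998, 0.055, 0.002]
wrist_force: [0.4, 0.2, 1.1]
finger_gap: 0.0851
grip_force: 0.0
```

```bash
python3 -c "
from h import *
i=camera_info('wrist');im=read_camera('wrist');cv2.imwrite('pics/p1.png',im)
shift((.6106,-.3281,.031))
a=np.linspace(0,6.28,60)
P=proj(i,np.c_[.6106+.029*np.cos(a),-.3281+.029*np.sin(a),0*a+.052])
cv2.polylines(im,[np.int32(P*8)],True,(255,0,255),1,shift=3);cv2.imwrite('pics/p1.png',im)
"
```

```text
t 18.7 tcp [ 0.6111 -0.3276  0.1468] gap 0.0852 grip 0.0 F [ 0.8 -0.7  0.5]
(0.6106, -0.3281, 0.031) [-1.000e-01  1.000e-02  1.157e+01]
```

View pics/p1.png

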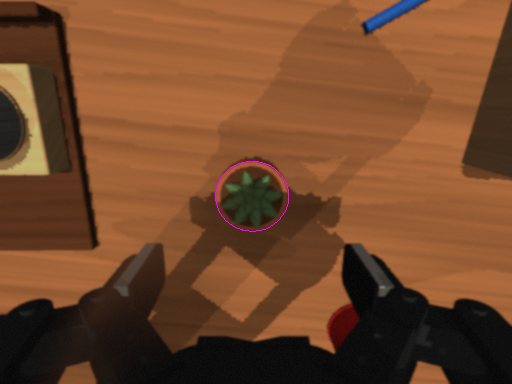

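The projected rim circle around (252,196) fits the pot exactly. Descend and grip the rim.

Call:
send_rows --targets '[8.5,-0.1,0,4,0,0,0,8.5,-0.1,0,8,0,0,0,8.5,-0.1,0,10.5,0,0,0,8.5,-0.1,0,11.5,0,0,0,8.5,-0.1,0,11.5,0,0,0,8.5,-0.1,0,11.5,0,0,0,0,-0.1,0,11.5,0,0,0,0,-0.1,0,11.5,0,0,0,0,-0.1,0,11.5,0,0,0,0,-0.1,0,11.5,0,0,0,0,-0.1,0,11.5,0,0,0,0,-0.1,0,11.5,0,0,0,0,-0.1,0,11.5,0,0,0]'

```text
t: 19.78
eef_pos: [0.6106, -0.3282, 0.032]
tcp_rot: [0.001, 0.998, 0.055, 0.002]
wrist_force: [0.1, 1.3, 7.0]
finger_gap: 0.0569
grip_force: 43.0
```

```bash
python3 -c "
from h import *
shift((.6338,-.0126,.2))"
```

```text
t 19.78 tcp [ 0.6106 -0.3282  0.032 ] gap 0.0569 grip 43.0 F [0.1 1.3 7. ]
(0.6338, -0.0126, 0.2) [  5.84 -31.06 -16.87]
```

Call:
send_rows --targets '[0,0,0,-4,0,0,0,0,0,0,-8,0,0,0,0,0,0,-12,0,0,0,0,0,0,-16,0,0,0,0,5.8,-31.1,-16,0,0,0,0,5.8,-31.1,-16,0,0,0,0,5.8,-31.1,-16,0,0,0,0,5.8,-31.1,-16,0,0,0,0,5.8,-31.1,-16,0,0,0,0,5.8,-31.1,-16,0,0,0,0,5.8,-31.1,-16,0,0,0,0,5.8,-31.1,-16,0,0,0,0,5.8,-31.1,-16,0,0,0,0,5.8,-31.1,-16,0,0,0,0,5.8,-31.1,-16,0,0,0,0,5.8,-31.1,-16,0,0,0]'

```text
t: 21.12
eef_pos: [0.6321, -0.0129, 0.1884]
tcp_rot: [0.0, 0.999, 0.054, 0.0]
wrist_force: [0.0, 0.5, -3.1]
finger_gap: 0.0567
grip_force: 44.3
```

```bash
python3 -c "
from h import *
shift((.6338,-.0126,.044))"
```

```text
t 21.12 tcp [ 0.6321 -0.0129  0.1884] gap 0.0567 grip 44.3 F [ 0.   0.5 -3.1]
(0.6338, -0.0126, 0.044) [ 1.700e-01 -1.000e-02  1.444e+01]
```

Call:
send_rows --targets '[0,0.1,0,4,0,0,0,0,0.1,0,8,0,0,0,0,0.1,0,12,0,0,0,0,0.1,0,13.6,0,0,0,0,0.1,0,14.4,0,0,0,0,0.1,0,14.4,0,0,0,0,0.1,0,14.4,0,0,0,6.3,0.1,0,14.4,0,0,0,7,0.1,0,14.4,0,0,0,7,0.1,0,14.4,0,0,0,7,0.1,0,14.4,0,0,0,7,0.1,0,14.4,0,0,0,7,0.1,0,12,0,0,0,7,0.1,0,8,0,0,0,8.5,0.1,0,4,0,0,0,8.5,0.1,0,0,0,0,0,8.5,0.1,0,-4,0,0,0,8.5,0.1,0,-4,0,0,0,8.5,0.1,0,-4,0,0,0]'

```text
t: 22.7
eef_pos: [0.6352, -0.0117, 0.2332]
tcp_rot: [0.001, 0.998, 0.055, 0.004]
wrist_force: [0.0, -0.0, -0.4]
finger_gap: 0.0851
grip_force: 0.0
```

```bash
python3 -c "
from h import *
i=camera_info('wrist');im=read_camera('wrist');cv2.imwrite('pics/p2.png',im)
import pickle;pickle.dump(i,open('p2.pkl','wb'))
shift((.6157,.3252,.12))
hsv=cv2.cvtColor(im,cv2.COLOR_BGR2HSV)
u,v=proj(i,np.array([.6338,-.0126,.085])).astype(int);print(u,v)
m=((hsv[...,0]>35)&(hsv[...,0]<90)&(hsv[...,1]>60)).astype(np.uint8);m[:v-50]=0;m[v+50:]=0;m[:,:u-50]=0;m[:,u+50:]=0
y,x=np.nonzero(m);print(len(x),plane('wrist',(x.mean(),y.mean()),.078,i))
"
```

```text
t 22.75 tcp [ 0.6337 -0.0115  0.2298] gap 0.0847 grip 0.0 F [-0.2  0.1 -0.4]
(0.6157, 0.3252, 0.12) [  1.88 -33.68  10.96]
252 182
1000 [ 0.6360185  -0.01420595  0.078     ]
```

Pot at (0.636, -0.014), 2–3 mm from the midpoint. Last, the small spool.

Call:
send_rows --targets '[8.5,1.8,-33.6,0,0,0,0,8.5,1.8,-33.6,0,0,0,0,8.5,1.8,-33.6,0,0,0,0,8.5,1.8,-33.6,0,0,0,0,8.5,1.8,-33.6,0,0,0,0,8.5,1.8,-33.6,0,0,0,0,8.5,1.8,-33.6,0,0,0,0,8.5,1.8,-33.6,0,0,0,0,8.5,1.8,-33.6,10,0,0,0,8.5,1.8,-33.6,10,0,0,0,8.5,1.8,-33.6,10,0,0,0,8.5,1.8,-33.6,10,0,0,0,8.5,1.8,-33.6,10,0,0,0,8.5,1.8,-33.6,10,0,0,0]'

```text
t: 23.92
eef_pos: [0.6147, 0.3244, 0.1291]
tcp_rot: [-0.0, 0.999, 0.055, 0.0]
wrist_force: [0.1, 0.5, 0.8]
finger_gap: 0.0849
grip_force: 0.0
```

```bash
cat >> h.py <<'E'
def hole(i,im,near,z,rad=30,th=60):
    u,v=proj(i,np.array([*near,z])); g=cv2.cvtColor(im,6); m=(g<th).astype(np.uint8)
    for c in cv2.findContours(m,0,2)[0]:
        (x,y),r=cv2.minEnclosingCircle(c)
        if np.hypot(x-u,y-v)<rad and r>3: print("hole",round(x,1),round(y,1),"r",round(r,1),plane('wrist',(x,y),z,i).round(4),"expected px",round(u),round(v))
E
python3 -c "
from h import *
i=camera_info('wrist');im=read_camera('wrist');cv2.imwrite('pics/s1.png',im)
shift((.6157,.3252,.010))
hole(i,im,(.6157,.3252),.024)
"
```

```text
t 23.97 tcp [0.6155 0.3246 0.1304] gap 0.0852 grip 0.0 F [0.2 0.7 0.4]
(0.6157, 0.3252, 0.01) [-1.000e-02 -5.000e-02  1.204e+01]
hole 250.1 191.4 r 7.7 [0.6154 0.3256 0.024 ] expected px 251 191
hole 250.5 162.0 r 4.5 [0.64   0.3279 0.024 ] expected px 251 191
```

Call:
send_rows --targets '[8.5,0,0,4,0,0,0,7.5,0,0,8,0,0,0,7,0,0,11,0,0,0,7,0,0,12,0,0,0,7,0,0,12,0,0,0,7,0,0,12,0,0,0,0,0,0,12,0,0,0,0,0,0,12,0,0,0,0,0,0,12,0,0,0,0,0,0,12,0,0,0,0,0,0,12,0,0,0,0,0,0,12,0,0,0,0,0,0,12,0,0,0]'

```text
t: 25.05
eef_pos: [0.6169, 0.3255, 0.0125]
tcp_rot: [-0.001, 0.998, 0.055, 0.003]
wrist_force: [-0.3, -0.4, 6.7]
finger_gap: 0.0446
grip_force: 41.5
```

```bash
python3 -c "
from h import *
shift((.6459,-.1171,.2))"
```

```text
t 25.05 tcp [0.6169 0.3255 0.0125] gap 0.0446 grip 41.5 F [-0.3 -0.4  6.7]
(0.6459, -0.1171, 0.2) [ -1.85  44.28 -18.83]
```

Lift to z ≈ 0.20 to pass over the vase, then cross to the square riser.

Call:
send_rows --targets '[0,0,0,-4,0,0,0,0,0,0,-8,0,0,0,0,0,0,-12,0,0,0,0,0,0,-16,0,0,0,0,0,0,-19,0,0,0,0,-1.8,44.2,-19,0,0,0,0,-1.8,44.2,-19,0,0,0,0,-1.8,44.2,-19,0,0,0,0,-1.8,44.2,-19,0,0,0,0,-1.8,44.2,-19,0,0,0,0,-1.8,44.2,-19,0,0,0,0,-1.8,44.2,-19,0,0,0,0,-1.8,44.2,-19,0,0,0,0,-1.8,44.2,-19,0,0,0,0,-1.8,44.2,-19,0,0,0,0,-1.8,44.2,-19,0,0,0,0,-1.8,44.2,-19,0,0,0,0,-1.8,44.2,-19,0,0,0,0,-1.8,44.2,-19,0,0,0,0,-1.8,44.2,-19,0,0,0]'

```text
t: 26.72
eef_pos: [0.6448, -0.1157, 0.1988]
tcp_rot: [-0.0, 0.998, 0.056, 0.0]
wrist_force: [-0.2, -0.0, 0.5]
finger_gap: 0.0446
grip_force: 41.2
```

```bash
python3 -c "
from h import *
i=camera_info('wrist');im=read_camera('wrist');cv2.imwrite('pics/s2.png',im)
shift((.6459,-.1171,.0995))
p=bot.observe()['eef_pos']
hole(i,im,p[:2],p[2]+.0115,45)
"
```

```text
t 26.77 tcp [ 0.6448 -0.1155  0.1986] gap 0.0452 grip 41.2 F [ 0.   0.2 -0.3]
(0.6459, -0.1171, 0.0995) [0.09 0.17 9.91]
hole 252.9 268.0 r 14.9 [ 0.6437 -0.1171  0.2101] expected px 250 266
hole 253.5 234.0 r 38.5 [ 0.6607 -0.1154  0.2101] expected px 250 266
```

Call:
send_rows --targets '[0,0.2,0,4,0,0,0,0,0.2,0,7.5,0,0,0,0,0.2,0,9.2,0,0,0,0,0.2,0,9.8,0,0,0,0,0.2,0,9.8,0,0,0,0,0.2,0,9.8,0,0,0,0,0.2,0,9.8,0,0,0,5,0.2,0,9.8,0,0,0,6,0.2,0,9.8,0,0,0,7,0.2,0,9.8,0,0,0,7,0.2,0,9.8,0,0,0,7,0.2,0,9.8,0,0,0,7,0.2,0,7,0,0,0,7,0.2,0,3,0,0,0,8.5,0.2,0,-1,0,0,0,8.5,0.2,0,-4,0,0,0,8.5,0.2,0,-4,0,0,0,8.5,0.2,0,-4,0,0,0]'

```text
t: 28.27
eef_pos: [0.6482, -0.1172, 0.2421]
tcp_rot: [0.001, 0.998, 0.055, 0.003]
wrist_force: [-0.0, 0.6, -0.2]
finger_gap: 0.085
grip_force: 0.0
```

```bash
python3 -c "
from h import *
i=camera_info('wrist');im=read_camera('wrist')
shift()
hole(i,im,(.6459,-.1171),.111)
"
```

```text
t 28.32 tcp [ 0.647  -0.1168  0.2391] gap 0.0847 grip 0.0 F [-0.3 -0.5 -1.1]
hole 251.5 187.0 r 7.6 [ 0.6462 -0.1177  0.111 ] expected px 251 187
```

Call:
send_rows --targets '[8.5,-5,-10,-6,0,0,0,8.5,-5,-10,-6,0,0,0,8.5,-5,-10,-6,0,0,0,8.5,-5,-10,-6,0,0,0,8.5,-5,-10,-6,0,0,0,8.5,-5,-10,-6,0,0,0,8.5,-5,-10,-6,0,0,0]'

```text
t: 28.9
eef_pos: [0.5856, -0.0235, 0.2955]
tcp_rot: [-0.0, 0.999, 0.054, -0.002]
wrist_force: [0.1, 0.7, 0.3]
finger_gap: 0.0851
grip_force: 0.0
```

```bash
python3 -c "
from h import *
i=camera_info('wrist');im=read_camera('wrist');a=np.linspace(0,6.283,60)
for x,y,z,r in [(.6459,-.1171,.111,.023),(.6459,-.1171,.087,.032),(.6223,.092,.117,.014),(.6338,-.0126,.064,.029),(.5642,-.0203,.042,.023)]:
    P=proj(i,np.c_[x+r*np.cos(a),y+r*np.sin(a),0*a+z]);cv2.polylines(im,[np.int32(P*8)],True,(255,0,255),1,shift=3)
cv2.imwrite('pics/end.png',im);shift()"
```

```text
t 28.95 tcp [ 0.5857 -0.0236  0.2957] gap 0.085 grip 0.0 F [ 0.7  0.5 -0.2]
```

View pics/end.png

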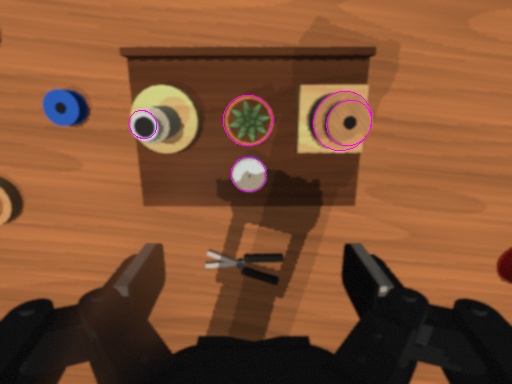

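The final view shows all five objects inside their target circles: vase (144,125), pot (248,120), tin (249,175), spools (348,121). The snips look untouched.

```bash
python3 -c "
from station import bot
print(bot.job_done())"
```

```text
the job is handed in; nothing more can be done
None
```

The counter display is set up and the job is handed in at about 29 s of robot time: all five pieces measured within about 3 mm of their targets in the last images, and no pass or fail came back from the judging.

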